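# Lock the gel tray in its casting stand

### The arm

A 6-joint arm with a two-finger parallel gripper is mounted at the origin on a cart in front of the work surface, level with it; the furniture and walls round the work are solid. World frame = base frame: x ahead of the robot, y to its left, z up, the work surface at z = 0. Lengths are in m, angles in rad, forces in N, time in s.
With the tool pointing down it reaches from about 0.425 to 0.95 m from the base axis. Payload 14.7 kg.
Tool frame: the origin (TCP) lies at the very end of the fingers, on their centre line; the grasp point (between the pads) lies 19 mm behind it; z points along the fingers, y is the line along which they close (so a half turn about z gives the same grasp; the last joint's range is limited). The gripper opens to 85 mm and grips with 20 to 120 N. Pads are 22 mm wide; open, the fingers measure 114 mm over their backs; the gripper's body (76 mm by 85 mm) begins 54 mm behind the grasp point. The pads swing forward as they close: fully open they stand 13 mm farther back than shut.
Start: joints at [1.086, 0.48, 1.596, -0, 1.065, -0.047], TCP at [0.276, 0.589, 0.231] pointing down, gripper open.
Joint ranges: [-2.75, 2.75], [-0.82, 2.05], [0.23, 2.67], [-1.56, 4.7], [0.09, 2.69], [-2.92, 2.92]. Speed limits (rad/s): [1.89, 1.89, 2.39, 3.01, 3.01, 3.01].

### API

Orientations are given as a rotation vector (axis times angle).
In Python, from plant import robot gives the robot as it stands.
- The arm moves only by the tool carry_out, never from a script. Its argument "series" is text: rows parted by semicolons, each of 6 numbers parted by spaces: the shift along the tool's x, y, z in mm, then the turn, a rotation vector about the tool's x, y, z in rad. A call has 1 to 10 rows; each row shifts and turns the commanded pose from where the row before left it, along the tool's axes as they then stand; what a row does not reach is not made up. A row lasts 1/10 s, in which the tool goes at most 50 mm and 8.59 degrees, less where a joint would pass 70% of its speed; a pose out of reach is approached as far as the arm can. A call is refused whole if a number of a shift passes 50 or a number of a turn 0.15, either way. A call with a gripper value outside its range is refused whole. "fingers" is the closure, from -1 (fully open) to 1 (shut), set as the call begins (left out, the last holds). The fingers move at their own pace and stop on an object; "force" is the grip in N (left out, the last holds). Time passes only in rows, so rows that do not move let the fingers close. It gives the time, the measured TCP pose, the force, the opening and the grip force at its end, in the units of the state.
- robot.sense(): the state, without advancing time (a new reading comes with each control period).
- robot.read_camera(name): name is "scene" or "top" or "wrist"; returns a dict with "image" (480x640x3 uint8, red, green, blue), "fx", "fy", "cx", "cy" (pixels), "camera_from_world" (4x4, takes a point from world to camera coordinates). Camera axes: x right, y down, z forward; pixel columns grow to the right and rows downward; lengths in m; the calibration is good to about 2 mm. The wrist camera is an equidistant fisheye: a pixel r from the principal point sees the ray r / f radians off the axis. A picture is of the moment at which its call begins. There is no depth.
- robot.sign_off(): hands the job in; it is judged then, once.
The state is a dict: "time": time; "joint_pos": joint angles; "dq": joint speeds; "tau": joint torques, N m; "ee_pos": TCP position; "tcp_rot": TCP orientation; "ft_force": force on the tool from outside, world axes, zero at the start; "moment": the same for the moment, N m; "gripper_width": opening from 0.0 (shut) to 1.0 (fully open); "grasp_force": force on a finger pad.
Only numpy, scipy, OpenCV 4.12 (cv2) and the standard library are available. Lean on these libraries where they do the work, as an engineer would, in place of code of your own. Each camera call takes 0.05 s, during which the arm holds its last target. There are 200 camera calls.

### The job

With the fingertips, push the clear gel tray along the bed of the casting stand until it is fully home against the end wall. Only then push the red knob of the clamp lever round, past its dead point, until the lever snaps over into lock in front of the tray. Pinch, lift and carry nothing, and leave the timer, the marker and the small bottle where they are.

Things in the scene. Friction and masses are not known exactly. Their poses are not given: they have to be found in the camera images.
- stand: White casting stand, fixed on the bench. Origin: underside of the bed, at bench height; +x is the way the tray is pushed home, z up. Bed 8 mm thick, x -170 to +112, y -61 to +61 mm. Two grey rails along x (x -88 to +100 mm, inner faces y -46.5 and +46.5, tops z 20 mm) guide the tray. End wall at +x, clamp on an ear at +y (ear: x -127 to -70, y to 130, 8 mm thick).
- gel_tray: Loose clear acrylic tray, 180 (its x) x 90 (its y) x 20 mm high, walls 4 mm, 0.08 to 0.17 kg. Origin: centre of its underside. Lies on the bed (z = 8 mm) between the rails, long axis along the stand's x. Home: origin at stand x = 0, near end face at stand x = -90 mm. It starts 20 to 45 mm short of that.
- clamp_lever (a joint): Angle of the steel over-centre lever about its upright pivot, rad: 0 open (start), 1.4 locked; grows counter-clockwise seen from above. Dead point at 0.8: below it a spring swings the lever back open, above it the lever snaps on to lock by itself. Push needed at the knob: about 5.5 N at the start, falling smoothly to nothing at the dead point.
- clamp_pivot (a point): Point on the lever's upright pivot axis, at stand x = -98.5, y = +78, z = 46 mm: top of the bolt on the round hub (26 mm across). A small spring strut (top z 24 mm) lies beneath the handle.
- clamp_knob (a point): On the axis of the upright red knob at the handle's end, z = 55 mm, 68 mm from the pivot axis. Knob: post 14 mm across, z 38 to 71 mm, on a 20 mm steel foot down to z 30. Seen from the pivot it lies 55 deg from the stand's +x towards +y when open, 135 deg when locked: push on its +x side, round towards the stand's -x. Handle to the hub: 14 mm wide, z 30 to 38 mm.
- timer: Bystander: white timer with three buttons, 62 x 62 x 18 mm, lying flat beside the stand on the clamp's side. Origin: centre of its underside.
- marker_black: Bystander: marker with black cap, 138 mm long, 12 mm thick, lying along the other side of the stand. Origin: under its middle, long axis x.
- bottle_small_a: Bystander: small bottle with blue cap, 48 mm across, 97 mm high, standing beyond the marker. Origin: centre of its underside.
- clamp_nose (a point): End of the lever's nose, a steel bar 14 mm wide, z 13 to 27 mm, reaching 53 mm from the pivot axis. Open: it points to the stand's -x, beside the bed's middle. Locked: it lies across the bed, 1.5 mm in front of the home tray's near end face.
- end_wall (a point): Middle of the top edge of the end wall (z = 40 mm, 110 mm wide), 2 mm behind its face, which is at stand x = +90 mm, with a black gasket. Beware: beyond this end of the stand a tall black computer tower (about 0.43 m high) stands on the bench; come round its near side, not over or through it.

How it is judged:
By the outcome, as a careful person would: the job done as asked, in the order asked, and still so for the second after the job is handed in, with the robot touching nothing.
It also fails if it takes over 45 s, if anything falls off the work surface, if the arm or the gripper's body presses on something with over 40 N, if the wrist force passes 120 N, or if a joint passes its speed limit or range.

## Working session

There is one attempt and no reset: what is moved stays moved. The work goes in short steps, Python scripts to look and compute and a tool call to move; the robot and the scene stay as the last step left them, time stands still between calls to the robot, and variables do not carry over. Pictures are saved under pics/ and viewed, at most 10 in all, crops included, and the job is handed in when it is done.

Besides the shell and the picture viewer there is one more tool, called after "Emit:" as name(argument=value, ...), one argument or row to a line, values as JSON. carry_out: Moves the arm, as the interface text tells. Its arguments: {"type":"object","properties":{"series":{"type":"string"},"fingers":{"type":"number"},"force":{"type":"number"}},"required":["series"]}

```bash
mkdir -p pics; ls; python3 - <<'E'
from plant import robot
import cv2,numpy as np,pickle
d={}
for n in("scene","top"):
    c=robot.read_camera(n);d[n]=c;cv2.imwrite(f"pics/{n}0.png",c["image"][:,:,::-1])
    M=c["camera_from_world"];print(n,c["fx"],c["cx"],c["cy"],(-M[:3,:3].T@M[:3,3]).round(3),M[2,:3].round(2))
pickle.dump(d,open("cams.pkl","wb"))
s=robot.sense();print(s["time"],s["ee_pos"],s["tcp_rot"],s["ft_force"])
E
```

```text
pics
scene 543.4727815514058 319.2685941480341 233.71645632654503 [0.136 0.101 0.701] [ 0.53 -0.35 -0.77]
top 447.92150750000235 320.31940448122083 234.68690903884593 [ 0.503 -0.209  0.932] [ 0.07 -0.   -1.  ]
0.1 [0.27536797 0.58837801 0.2307369 ] [-6.82061241e-01 -3.06639053e+00  1.66439517e-03] [ 0.18526808 -0.5731057  -0.22043286]
```

View pics/top0.png

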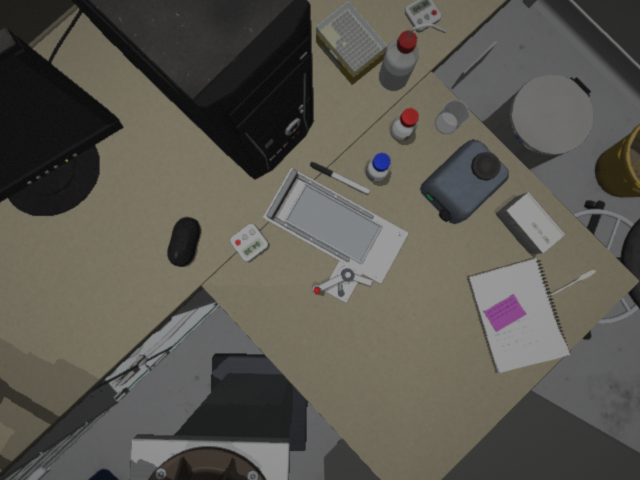

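View pics/scene0.png

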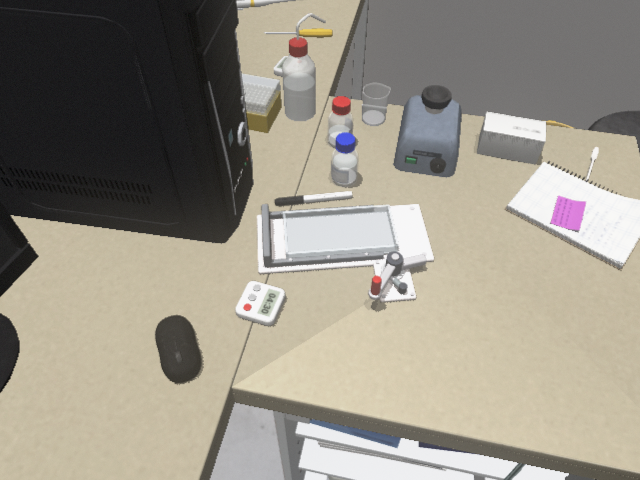

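The top view shows the end wall near (281,195), the stand's free end near (395,255) and the knob near (318,291). The scene view shows the same layout. I'll enlarge both.

```bash
python3 - <<'E'
import cv2,pickle
d=pickle.load(open("cams.pkl","rb"))
for n,(x,y,w,h) in dict(top=(255,160,160,145),scene=(250,195,190,120)).items():
    k=800/w if 800/w*h<600 else 4
    k=int(k)
    cv2.imwrite(f"pics/{n}1.png",cv2.resize(d[n]["image"][y:y+h,x:x+w,::-1],None,fx=k,fy=k,interpolation=cv2.INTER_CUBIC));print(n,k)
E
```

```text
top 4
scene 4
```

View pics/top1.png

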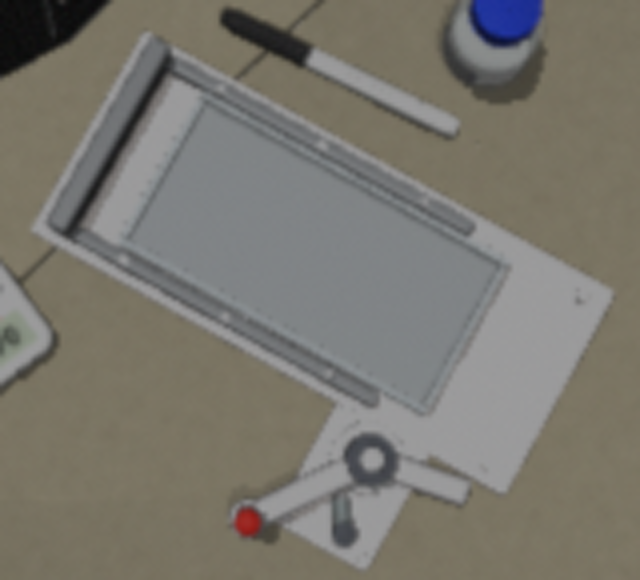

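View pics/scene1.png

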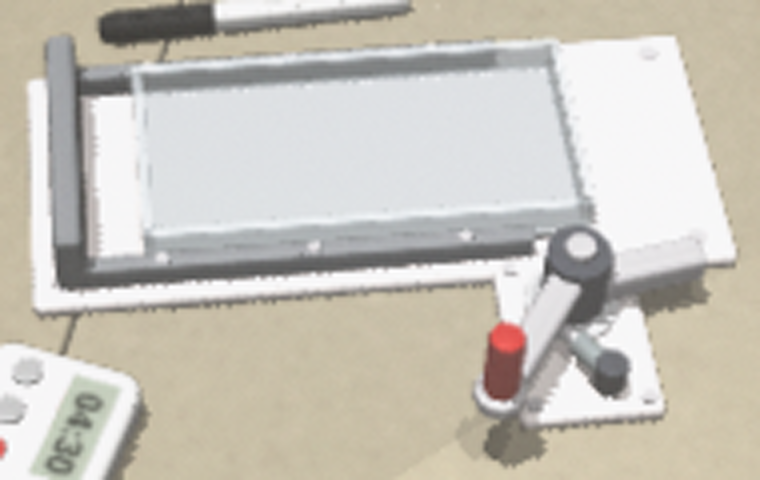

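The top crop shows the bed corners at (612,292), (505,492) and (35,230), the hub bolt at (371,459), the knob top at (248,521), and the tray's near corners at (508,266) and (428,412). The scene crop shows the matching features. Next I'll fit the stand pose and the tray offset.

```bash
cat > h.py <<'E'
import numpy as np,pickle
from scipy.optimize import least_squares
from scipy.spatial.transform import Rotation as R
d=pickle.load(open("cams.pkl","rb"))
off=dict(top=(255,160),scene=(250,195))
S={"top":[((-170,-61,8),612,292),((-170,61,8),505,492),((112,61,8),35,230),((-98.5,78,46),371,459),((-127,130,8),365,570),((88+4,-55,40),150,38)],
"scene":[((-170,-61,8),677,38),((-170,61,8),736,262),((112,61,8),38,310),((112,-61,8),28,82),((-98.5,78,46),581,245),((-127,130,8),663,412)]}
K={"top":(248,521),"scene":(506,334)}
T={"top":[((-90,-45,28),508,266),((-90,45,28),428,412)],"scene":[((-90,-45,28),555,44),((-90,45,28),590,205),((90,-45,28),135,70),((90,45,28),150,235)]}
S["top"].pop()
def w(P,p): 
    c,s=np.cos(p[2]),np.sin(p[2]);x,y,z=np.array(P)/1000
    return np.array([p[0]+c*x-s*y,p[1]+s*x+c*y,z])
def proj(n,X):
    c=d[n];q=c["camera_from_world"]@np.r_[X,1]
    return np.array([c["fx"]*q[0]/q[2]+c["cx"],c["fy"]*q[1]/q[2]+c["cy"]])
def px(n,u,v):return (np.array([u,v])+.5)/4-.5+off[n]
def res(p,cs):
    r=[]
    for n in cs:
        r+=[proj(n,w(P,p))-px(n,u,v) for P,u,v in S[n]]
        r+=[proj(n,w((P[0]-p[3],P[1]+p[5],P[2]),p))-px(n,u,v) for P,u,v in T[n]]
        r.append(proj(n,w((-98.5+68*np.cos(p[4]),78+68*np.sin(p[4]),71),p))-px(n,*K[n]))
    return np.ravel(r)
E
python3 - <<'E'
from h import *
for cs in(["top"],["scene"],["top","scene"]):
    b=min((least_squares(res,[.5,0,a,30,.96,0],args=(cs,),x_scale=[.1,.1,1,10,1,1]) for a in(0,1.5,3,-1.5)),key=lambda f:f.cost)
    p=b.x;print(cs,p.round(4),np.degrees(p[4]).round(1));print(b.fun.reshape(-1,2).round(1).tolist())
np.save("p.npy",p)
for P in((-170,0,8),(-115,0,8),(90,0,40),(-98.5,78,46),(-98.5+39,78+55.7,55)):print(P,w(P,p).round(3))
from plant import robot
s=robot.sense();print(R.from_rotvec(s["tcp_rot"]).as_matrix().round(3))
E
```

```text
['top'] [ 0.6079 -0.2147  1.0879 23.1624  0.9712  1.5739] 55.6
[[1.5, -0.7], [-0.1, 0.9], [-1.7, -0.6], [0.1, -0.4], [0.3, 0.6], [0.7, -1.1], [-0.7, 1.1], [-0.1, 0.1]]
['scene'] [ 0.6051 -0.2158  1.0867 23.2212  0.9426  0.0694] 54.0
[[0.0, -0.8], [1.1, -0.7], [-1.8, -0.1], [-0.6, -1.1], [0.0, 0.7], [1.6, 0.2], [1.0, -1.2], [2.0, 0.4], [-1.0, -0.7], [-2.0, 0.8], [-0.3, 0.7]]
['top', 'scene'] [ 0.6062 -0.2155  1.0874 23.3973  0.9523  0.7282] 54.6
[[1.9, 0.2], [0.2, 1.8], [-1.3, 0.3], [0.5, 0.5], [0.6, 1.5], [1.4, -0.6], [-0.1, 1.7], [-0.0, 0.4], [-0.5, -1.1], [0.5, -1.1], [-2.3, -0.4], [-1.0, -1.4], [-0.5, 0.3], [1.0, -0.2], [0.6, -1.3], [1.7, 0.3], [-1.3, -0.8], [-2.4, 0.8], [-0.5, 0.5]]
(-170, 0, 8) [ 0.527 -0.366  0.008]
(-115, 0, 8) [ 0.553 -0.317  0.008]
(90, 0, 40) [ 0.648 -0.136  0.04 ]
(-98.5, 78, 46) [ 0.491 -0.266  0.046]
(-59.5, 133.7, 55) [ 0.46  -0.206  0.055]
[[-0.906  0.424 -0.   ]
 [ 0.424  0.906 -0.001]
 [ 0.    -0.001 -1.   ]]
```

```bash
python3 - <<'E'
from h import *
def back(n,u,v,z):
    c=d[n];M=c["camera_from_world"];r=M[:3,:3].T@[(u-c["cx"])/c["fx"],(v-c["cy"])/c["fy"],1];o=-M[:3,:3].T@M[:3,3]
    return (o+r*(z-o[2])/r[2]).round(3)
for a in(("top",260,178,0),("top",313,125,0),("top",207,104,.43),("top",313,20,.43),("scene",235,240,0),("top",122,125,.3),("top",122,125,.1),("top",60,190,0),("top",185,240,0),("top",248,243,.018)):print(a,back(*a))
p=np.load("p.npy")
for P in((-140,0,0),(-101,0,0)):
    q=w(P,p);print(P,q,np.hypot(*q[:2]),np.degrees(np.arctan2(q[1],q[0])))
E
```

```text
('top', 260, 178, 0) [ 0.688 -0.079  0.   ]
('top', 313, 125, 0) [ 0.806 -0.187  0.   ]
('top', 207, 104, 0.43) [ 0.687 -0.075  0.43 ]
('top', 313, 20, 0.43) [ 0.791 -0.193  0.43 ]
('scene', 235, 240, 0) [ 0.686 -0.091  0.   ]
('top', 122, 125, 0.3) [0.7  0.08 0.3 ]
('top', 122, 125, 0.1) [0.762 0.172 0.1  ]
('top', 60, 190, 0) [0.65  0.339 0.   ]
('top', 185, 240, 0) [0.553 0.071 0.   ]
('top', 248, 243, 0.018) [ 0.55  -0.063  0.018]
(-140, 0, 0) [ 0.54108032 -0.33948928  0.        ] 0.6387651203749963 -32.10533671185221
(-101, 0, 0) [ 0.55920874 -0.30495871  0.        ] 0.6369570092215834 -28.605386515097585
```

Emit:
carry_out(
  series="0 -48 0 0 0 0;0 -48 0 0 0 0;0 -48 0 0 0 0;-49 -2.5 0 0 0 0.0985;-49 -2.5 0 0 0 0.0985;-49 -2.5 0 0 0 0.0985;-49 -2.5 0 0 0 0.0985;-49 -2.5 0 0 0 0.0985;-49 -2.5 0 0 0 0.0985;-49 -2.5 0 0 0 0.0985",
  fingers=1,
)

```text
time: 1.1
ee_pos: [0.4541, 0.2187, 0.2312]
tcp_rot: [1.684, 2.652, 0.0]
ft_force: [0.6, 0.9, 0.7]
gripper_width: 0.0
grasp_force: 0.0
```

Emit:
carry_out(
  series="-49 -2.5 0 0 0 0.0985;-49 -2.5 0 0 0 0.0985;-49 -2.5 0 0 0 0.0985;-49 -2.5 0 0 0 0.0985;-49 -2.5 0 0 0 0.0985;-49 -2.5 0 0 0 0.0985;-49 -2.5 0 0 0 0.0985;-49 -2.5 0 0 0 0.0985;-49 -2.5 0 0 0 0.0985;0 0 0 0 0 0",
)

```text
time: 2.1
ee_pos: [0.4502, -0.2117, 0.2311]
tcp_rot: [2.662, 1.668, -0.002]
ft_force: [0.5, 0.8, -0.2]
gripper_width: -0.001
grasp_force: 0.0
```

```bash
cat >> h.py <<'E'
def delta(P,ang,z):
    "tool-frame shift (mm) and CCW-down turn to stand point P(mm), tool x at stand angle ang (deg)"
    from plant import robot
    s=robot.sense();p=np.load("p.npy");g=w((P[0],P[1],z),p);Rm=R.from_rotvec(s["tcp_rot"]).as_matrix()
    a=np.arctan2(Rm[1,0],Rm[0,0]);da=(p[2]+np.radians(ang)-a+np.pi)%(2*np.pi)-np.pi
    c,sn=np.cos(p[2]),np.sin(p[2]);e=s["ee_pos"]-[p[0],p[1],0]
    print("t",round(s["time"],2),"stand xyz",(1000*np.array([c*e[0]+sn*e[1],-sn*e[0]+c*e[1],e[2]])).round(1),"F",s["ft_force"].round(1),"w",s["gripper_width"].round(3),
     "\ntilt",Rm[:,2].round(3),"shift",(Rm.T@(g-s["ee_pos"])*1000).round(1),"rz",round(-da,3),"q",np.round(s["joint_pos"],2))
E
python3 -c "
from h import *
delta((-145,0),0,120)"
```

```text
Traceback (most recent call last):
  File "h.py", line 31, in delta
    print("t",round(s["time"],2),"stand xyz",(1000*np.array([c*e[0]+sn*e[1],-sn*e[0]+c*e[1],e[2]])).round(1),"F",s["ft_force"].round(1),"w",s["gripper_width"].round(3),
                                                                                                                                            ^^^^^^^^^^^^^^^^^^^^^^^^
AttributeError: 'float' object has no attribute 'round'
```

```bash
sed -i 's/s\["gripper_width"\].round(3)/s["gripper_width"]/' h.py; python3 -c "
from h import *
delta((-150,0),0,100)"
```

```text
t 2.1 stand xyz [-69.1 139.9 231.1] F [ 0.5  0.8 -0.2] w -0.001238789705721776 
tilt [-0.001 -0.001 -1.   ] shift [-85.2 137.3 131.2] rz 0.032 q [-0.5   0.27  1.94 -0.    0.94 -0.05]
```

Emit:
carry_out(
  series="-21 34 10 0 0 0.032;-21 34 10 0 0 0;-21 34 10 0 0 0;-22 35 10 0 0 0;0 0 45 0 0 0;0 0 46 0 0 0;0 0 0 0 0 0",
)

```text
time: 2.8
ee_pos: [0.5331, -0.342, 0.0946]
tcp_rot: [-2.674, -1.632, 0.006]
ft_force: [-0.1, 0.8, 0.0]
gripper_width: 0.003
grasp_force: 0.0
```

```bash
python3 -c "
from h import *
delta((-140,0),0,15)
from plant import robot
import cv2
c=robot.read_camera('scene');cv2.imwrite('pics/a.png',cv2.resize(c['image'][110:350,220:540,::-1],None,fx=2.5,fy=2.5))"
```

```text
t 2.8 stand xyz [-145.9    5.9   94.6] F [-0.1  0.8  0. ] w 0.0025222996960042945 
tilt [-0.008  0.006 -1.   ] shift [ 5.8  6.7 79.5] rz 0.009 q [-0.62  0.62  1.74  0.    0.79 -0.14]
```

View pics/a.png

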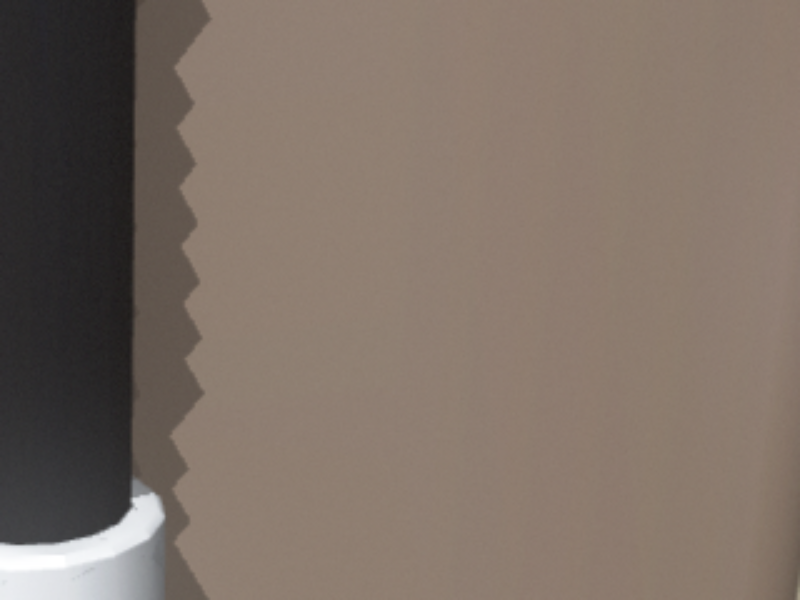

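The arm fills the scene camera's view, so that picture is no use. I'll lower and push, watching the force.

Emit:
carry_out(
  series="0 7 40 0 0 0.009;0 0 25 0 0 0;0 0 13 0 0 0;0 0 0 0 0 0;5 0 0 0 0 0;5 0 0 0 0 0;5 0 0 0 0 0;5 0 0 0 0 0;0 0 0 0 0 0",
)

```text
time: 3.75
ee_pos: [0.5524, -0.3295, 0.0228]
tcp_rot: [2.688, 1.625, 0.0]
ft_force: [-0.1, 0.3, -0.7]
gripper_width: -0.003
grasp_force: 0.0
```

```bash
python3 -c "
from h import *
delta((-101,0),0,15)
from plant import robot
import cv2
c=robot.read_camera('top');cv2.imwrite('pics/b.png',cv2.resize(c['image'][160:305,255:415,::-1],None,fx=4,fy=4,interpolation=2))"
```

```text
t 3.75 stand xyz [-125.9   -5.4   22.8] F [-0.1  0.3 -0.7] w -0.0030479544394735295 
tilt [ 0. -0. -1.] shift [24.9 -5.4  7.8] rz 0.0 q [-0.58  0.72  1.76  0.    0.66 -0.1 ]
```

View pics/b.png

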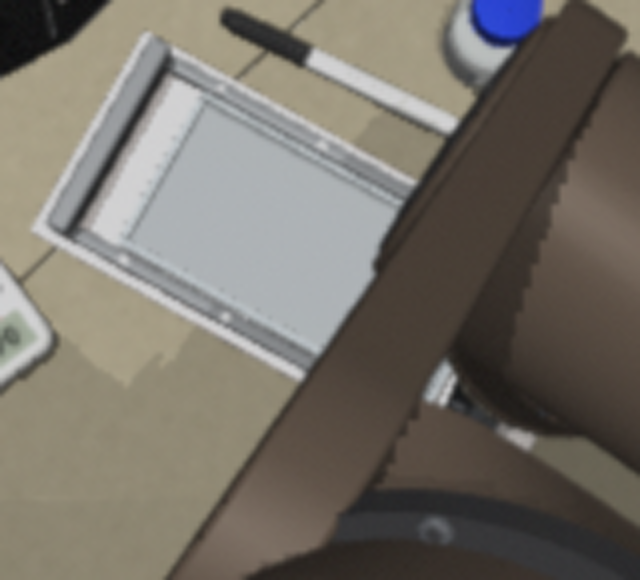

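The tray is not touched yet: its far edge still sits at about (165,165). The finger is about 2 mm short of it.

Emit:
carry_out(
  series="-4 -5 0 0 0 0;0 0 8 0 0 0;0 0 0 0 0 0;4 0 0 0 0 0;4 0 0 0 0 0;4 0 0 0 0 0;4 0 0 0 0 0;4 0 0 0 0 0;0 0 0 0 0 0",
)

```text
time: 4.7
ee_pos: [0.5552, -0.313, 0.0144]
tcp_rot: [2.689, 1.625, 0.0]
ft_force: [-0.1, 0.3, 0.8]
gripper_width: 0.003
grasp_force: 0.0
```

```bash
python3 -c "
from h import *
delta((-101,0),0,15)"
```

```text
t 4.7 stand xyz [-110.    -0.2   14.4] F [-0.1  0.3  0.8] w 0.002600908064998268 
tilt [ 0.  0. -1.] shift [ 9.  -0.2 -0.6] rz 0.0 q [-0.56  0.73  1.77  0.    0.64 -0.08]
```

Emit:
carry_out(
  series="2 0 0 0 0 0;2 0 0 0 0 0;2 0 0 0 0 0",
)

```text
time: 5.0
ee_pos: [0.5578, -0.3084, 0.0144]
tcp_rot: [2.689, 1.624, 0.0]
ft_force: [-1.2, -1.1, 0.4]
gripper_width: -0.001
grasp_force: 0.7
```

Emit:
carry_out(
  series="1 0 0 0 0 0;1 0 0 0 0 0",
)

```text
time: 5.2
ee_pos: [0.5587, -0.3066, 0.0144]
tcp_rot: [2.689, 1.624, 0.0]
ft_force: [-1.0, -1.2, 2.2]
gripper_width: 0.0
grasp_force: 0.8
```

Emit:
carry_out(
  series="1 0 0 0 0 0;0 0 0 0 0 0",
)

```text
time: 5.4
ee_pos: [0.5591, -0.3055, 0.0143]
tcp_rot: [-2.689, -1.624, -0.0]
ft_force: [-0.0, 0.4, 0.1]
gripper_width: -0.001
grasp_force: 0.0
```

Sliding friction is about 1.5 N and it isn't home yet. I'll keep going in small steps.

Emit:
carry_out(
  series="1 0 0 0 0 0;1 0 0 0 0 0",
)

```text
time: 5.6
ee_pos: [0.5597, -0.3052, 0.0143]
tcp_rot: [2.688, 1.624, -0.001]
ft_force: [-10.5, -20.9, -0.2]
gripper_width: -0.002
grasp_force: 11.6
```

Emit:
carry_out(
  series="1 0 0 0 0 0;0 0 0 0 0 0",
)

```text
time: 5.8
ee_pos: [0.5597, -0.3052, 0.0144]
tcp_rot: [2.687, 1.624, -0.002]
ft_force: [-11.2, -22.3, 0.1]
gripper_width: -0.001
grasp_force: 12.4
```

Emit:
carry_out(
  series="1 0 0 0 0 0;0 0 0 0 0 0",
)

```text
time: 6.0
ee_pos: [0.5597, -0.3051, 0.0144]
tcp_rot: [2.687, 1.624, -0.003]
ft_force: [-16.1, -30.4, -0.6]
gripper_width: 0.004
grasp_force: 17.0
```

The force rose sharply with the TCP at stand x ≈ -101, so the tray is home. I'll back off, lift, and move to the knob's +x side.

Emit:
carry_out(
  series="-5 0 0 0 0 0;-10 0 0 0 0 0;-10 0 0 0 0 0;0 0 -35 0 0 0;0 0 -45 0 0 0;0 0 -20 0 0 0;0 0 0 0 0 0",
)

```text
time: 6.7
ee_pos: [0.5508, -0.3257, 0.1177]
tcp_rot: [2.685, 1.622, 0.004]
ft_force: [0.1, 0.4, 0.8]
gripper_width: 0.002
grasp_force: 0.0
```

```bash
python3 -c "
from h import *
delta((-34.9,116.5),-35,100)"
```

```text
t 6.7 stand xyz [-123.3   -2.2  117.7] F [0.1 0.4 0.8] w 0.0020145889111735553 
tilt [ 0.004 -0.003 -1.   ] shift [  88.3 -118.8   17.1] rz 0.61 q [-0.58  0.59  1.72  0.    0.82 -0.1 ]
```

Emit:
carry_out(
  series="22 -29.5 0 0 0 0;22 -29.5 0 0 0 0;22 -30 0 0 0 0;22 -30 0 0 0 0;0 0 0 0 0 0.122;0 0 0 0 0 0.122;0 0 0 0 0 0.122;0 0 0 0 0 0.122;0 0 0 0 0 0.122;0 0 0 0 0 0",
)

```text
time: 7.7
ee_pos: [0.4844, -0.191, 0.1136]
tcp_rot: [-3.053, -0.738, 0.001]
ft_force: [-0.2, 0.0, 0.1]
gripper_width: 0.001
grasp_force: 0.0
```

```bash
python3 -c "
from h import *
delta((-34.9,116.5),-35,46)
from plant import robot
import cv2
for n in('top','wrist'):
  c=robot.read_camera(n);cv2.imwrite('pics/c_%s.png'%n,cv2.resize(c['image'][160:305,255:415,::-1],None,fx=4,fy=4,interpolation=2) if n=='top' else c['image'][:,:,::-1])"
```

```text
t 7.7 stand xyz [-34.8 119.2 113.6] F [-0.2  0.   0.1] w 0.0013110052323155724 
tilt [-0.001  0.001 -1.   ] shift [ 1.6  2.3 67.6] rz -0.002 q [-0.43  0.46  2.    0.    0.68  0.66]
```

View pics/c_wrist.png

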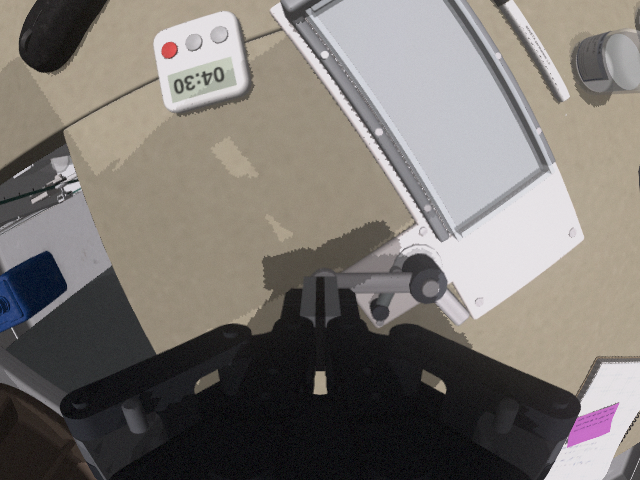

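View pics/c_top.png

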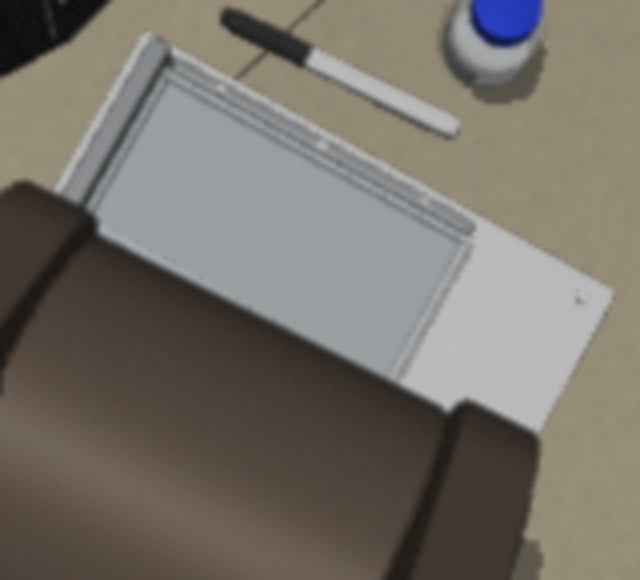

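The top view shows the tray home, its near edge level with the rail ends. The fingertips are on the knob's +x side, so I'll descend there.

Emit:
carry_out(
  series="1.5 2.5 30 0 0 0;0 0 25 0 0 0;0 0 12 0 0 0;0 0 0 0 0 0",
)

```text
time: 8.2
ee_pos: [0.4863, -0.1921, 0.0459]
tcp_rot: [-3.05, -0.744, 0.004]
ft_force: [0.7, 0.8, 0.2]
gripper_width: 0.001
grasp_force: 0.0
```

```bash
python3 -c "
from h import *
delta((-98.5+68*np.cos(.96)+.819*18,78+68*np.sin(.96)-.574*18),-35,46)
# per-row rigid rotation about the pivot
for dth in (.05,.06):
  rel=R.from_euler('z',-(-np.pi/180*35)).apply(np.array([68*np.cos(.96)+.819*18,68*np.sin(.96)-.574*18,0])) # in tool x dir frame, z up
  m=R.from_euler('z',dth).apply(rel)-rel; print(dth,rel.round(1),'tool shift',m[0].round(2),-m[1].round(2))"
```

```text
t 8.2 stand xyz [-34.9 117.   45.9] F [0.7 0.8 0.2] w 0.0008091381634610603 
tilt [-0.003  0.001 -1.   ] shift [-11.7   0.4  -0.1] rz 0.002 q [-0.43  0.58  2.03 -0.    0.53  0.66]
0.05 [18. 68.  0.] tool shift -3.42 -0.81
0.06 [18. 68.  0.] tool shift -4.11 -0.96
```

Emit:
carry_out(
  series="-4 0 0 0 0 0;-4 0 0 0 0 0;-3.5 0 0 0 0 0;-3.4 -0.8 0 0 0 -0.05;-3.4 -0.8 0 0 0 -0.05;-3.4 -0.8 0 0 0 -0.05",
)

```text
time: 8.8
ee_pos: [0.4677, -0.2011, 0.0482]
tcp_rot: [2.987, 0.971, 0.003]
ft_force: [3.4, 5.5, 1.2]
gripper_width: 0.001
grasp_force: 2.9
```

```bash
cat >> h.py <<'E'
def lev():
    from plant import robot
    s=robot.sense();p=np.load("p.npy");e=s["ee_pos"]-w((-98.5,78,0),p);Rm=R.from_rotvec(s["tcp_rot"]).as_matrix()
    a=np.arctan2(Rm[1,0],Rm[0,0]);q=R.from_euler("z",-a).apply(e)*1000;f=R.from_euler("z",-a).apply(s["ft_force"])
    print("t",round(s["time"],2),"rel(18,68)",q.round(1),"lever",round((a-p[2]+np.radians(35)+np.pi)%(2*np.pi)-np.pi,3),"F toolx,-y",f.round(1))
E
python3 -c "
from h import *
lev()"
```

```text
t 8.8 rel(18,68) [19.4 66.8 48.2] lever 0.152 F toolx,-y [6.  2.5 1.2]
```

Contact is made at about 6 N. I'll continue the arc.

Emit:
carry_out(
  series="-3.4 -0.8 0 0 0 -0.05;-3.4 -0.8 0 0 0 -0.05;-3.4 -0.8 0 0 0 -0.05;-3.4 -0.8 0 0 0 -0.05;-3.4 -0.8 0 0 0 -0.05;-3.4 -0.8 0 0 0 -0.05;-3.4 -0.8 0 0 0 -0.05;-3.4 -0.8 0 0 0 -0.05",
)

```text
time: 9.6
ee_pos: [0.4438, -0.2159, 0.0481]
tcp_rot: [2.734, 1.546, 0.001]
ft_force: [2.1, 3.3, 4.0]
gripper_width: -0.002
grasp_force: 1.9
```

```bash
python3 -c "
from h import *
lev()"
```

```text
t 9.6 rel(18,68) [18.8 66.8 48.1] lever 0.552 F toolx,-y [ 3.9 -0.1  4. ]
```

Emit:
carry_out(
  series="-3.5 -0.8 0 0 0 -0.05;-3.4 -0.8 0 0 0 -0.05;-3.4 -0.8 0 0 0 -0.05;-3.4 -0.8 0 0 0 -0.05;-3.4 -0.8 0 0 0 -0.05;-3.4 -0.8 0 0 0 -0.05;-3.4 -0.8 0 0 0 -0.05;-3.4 -0.8 0 0 0 -0.05;0 0 0 0 0 0;0 0 0 0 0 0",
)

```text
time: 10.6
ee_pos: [0.4281, -0.239, 0.0477]
tcp_rot: [2.377, 2.053, 0.0]
ft_force: [0.6, -0.7, -0.1]
gripper_width: 0.003
grasp_force: 0.0
```

```bash
python3 -c "
from h import *
lev()"
```

```text
t 10.6 rel(18,68) [18.  66.5 47.7] lever 0.948 F toolx,-y [-0.6 -0.7 -0.1]
```

The force dropped to zero past the dead point. I'll back off, lift, move aside and look.

Emit:
carry_out(
  series="10 0 0 0 0 0;10 0 0 0 0 0;0 0 -40 0 0 0;0 0 -45 0 0 0;0 0 -45 0 0 0;40 0 -20 0 0 0;45 0 0 0 0 0;45 0 0 0 0 0;45 0 0 0 0 0;0 0 0 0 0 0",
)

```text
time: 11.6
ee_pos: [0.4558, -0.0406, 0.1973]
tcp_rot: [-2.37, -2.061, -0.001]
ft_force: [0.9, -1.0, 0.5]
gripper_width: -0.002
grasp_force: 0.0
```

```bash
python3 -c "
from h import *
lev()
from plant import robot
import cv2
a=[]
for n in('scene','top'):
  c=robot.read_camera(n)['image'][:,:,::-1]
  a.append(cv2.resize(c[160:305,255:455] if n=='top' else c[180:325,250:450],None,fx=3.9,fy=2*1.95,interpolation=2)[:565])
a=[cv2.resize(i,(780,295)) if 0 else cv2.resize(i,(400,290),interpolation=2) for i in a]
cv2.imwrite('pics/d.png',cv2.resize(np.vstack(a),None,fx=1,fy=1))"
```

```text
t 11.6 rel(18,68) [218.8  66.6 197.3] lever 0.955 F toolx,-y [-0.9 -1.1  0.5]
```

View pics/d.png

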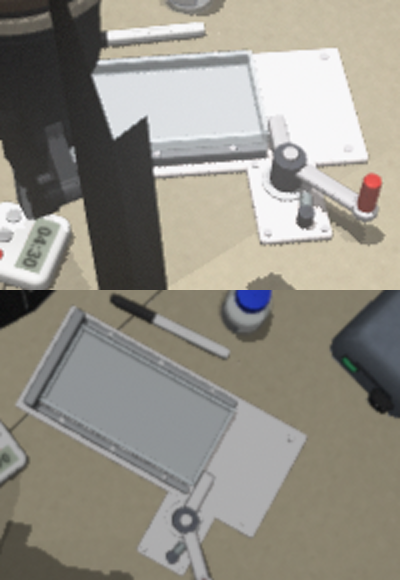

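The lever is locked, with its nose across the bed (top panel about (277,130), lower panel about (205,485)) right in front of the home tray. The marker and timer are unmoved, and the robot is clear of everything.

```bash
python3 -c "
from plant import robot
print(robot.sign_off())"
```

```text
the job is handed in; nothing more can be done
None
```

The tray is home against the end wall, the clamp lever then snapped over into lock in front of it, the timer, marker and bottle were left alone, and the job is handed in at about 12 s.

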